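# Lift the round biscuit off the cookie sheet with the turner

### The job

Slide the turner's blade under the round biscuit on the cookie sheet, carry it over on the blade and tip it gently onto the plate, so that it lies flat and right way up in the plate's well. Do not touch the round biscuit with the fingers or let it fall from a height, leave the square biscuit, the jar, the mug and the mill where they are, and at the end put the turner down flat on its blade on the bare hob or draining board.

Things in the scene. Friction and masses are not known exactly. Their poses are not given: they have to be found in the camera images.
- sheet: flat aluminium cookie sheet lying on a black iron pan support (four legs, 184 x 250 mm, 62 mm high), both fixed on the hob: sheet 200 mm (x) by 250 mm (y), 3 mm thick, level, upper surface 65 mm above the hob; origin on the hob under the sheet's centre; x points to the sheet's far edge, which alone is turned up as a lip. Near edge and sides are flat: the blade can come in over the near edge.
- sheet_lip (a point): foot of the lip's inner face, half-way along it, on the sheet's upper surface; the lip runs along the sheet's y over its full width, 4 mm thick, 13 mm above the upper surface; the near edge is 196 mm from it. A pushed biscuit slides along the sheet until it meets the lip, which then holds it while the blade goes under.
- round_biscuit: hard ROUND tan biscuit with pin-holes on top, 60 mm across, 9 mm thick, 25 to 50 g, lying flat on the sheet beside the square one; its lower edge is bevelled (5 mm in, 3 mm up). Origin at the centre of its underside, z up through its top. It slides off steel when that is inclined by some 15 to 23 degrees.
- square_biscuit: hard SQUARE tan biscuit, 56 x 56 x 9 mm, on the same sheet about 110 mm to one side of the round one; origin at the centre of its underside. Leave it.
- turner_grip (a point): grip point of the loose turner: centre of its handle's section, 56 mm above the blade's underside; x along the turner to the blade's front edge, y across it, z up. The handle is a straight black bar, level when the blade is flat: 16 mm wide (y), 22 mm high (z), from 30 mm ahead of this point to 55 mm behind it. The blade's middle lies 105 mm ahead of this point and 56 mm below.
- turner_tip (a point): middle of the blade's front edge, at its underside: 145 mm ahead of the grip point and 56 mm below it; same axes.
- plate: loose white round plate (0.5 kg), 200 mm across, rim 18 mm high; origin at the centre of its underside, z up. Its well is flat, about 58 mm in radius, with its upper surface 5 mm above the origin; outside that it slopes up to the rim.
- turner: the same turner (0.19 kg) as a whole; origin at the centre of the blade's underside, x to the blade's front edge, z up. Blade: flat dark steel plate 80 mm long, 72 mm wide, 2 mm thick. It is blade-heavy (centre of mass about 80 mm ahead of the grip point) and rests stably on its flat blade, the handle in the air. A fixed trim 22 mm high parts hob and draining board.
- jam_jar: bystander: closed glass jar with a red lid, 65 mm across, 97 mm high, behind the sheet; origin at the centre of its underside
- mug: bystander: two-tone pottery mug, 90 x 122 x 105 mm, on the draining board behind the turner and the plate; origin under it
- pepper_mill: bystander: turned wooden mill, 58 mm across, 170 mm high, behind the sheet; origin at the centre of its underside
Not all that is in view belongs to the job. What is shaped like the round_biscuit but black or blue is not meant.

How it is judged:
By the outcome, as a careful person would: the job done as asked, in the order asked, and still so for the second after the job is handed in, with the robot touching nothing.
It also fails if it takes over 72 s, if anything falls off the work surface, if the arm or the gripper's body presses on something with over 40 N, if the wrist force passes 120 N, or if a joint passes its speed limit or range.

### The arm

A 6-joint arm with a two-finger parallel gripper is mounted at the origin on a cart in front of the work surface, level with it; the furniture and walls round the work are solid. World frame = base frame: x ahead of the robot, y to its left, z up, the work surface at z = 0. Lengths are in m, angles in rad, forces in N, time in s.
With the tool pointing down it reaches from about 0.225 to 0.875 m from the base axis. Payload 3.4 kg.
Tool frame: the origin (TCP) lies where the fingers leave the gripper's body, on its centre line; the fingertips stand 73 mm ahead of it and the grasp point (between the pads) lies 54 mm ahead of it (manip.grip_point_offset is the distance from the TCP to the grasp point, in m); z points along the fingers, y is the line along which they close (so a half turn about z gives the same grasp; the last joint's range is limited). The gripper opens to 85 mm and grips with 20 to 120 N. Pads are 22 mm wide; open, the fingers measure 114 mm over their backs; the gripper's body (76 mm by 85 mm) begins 54 mm behind the grasp point. The pads swing forward as they close: fully open they stand 13 mm farther back than shut.
Start: joints at [-1.241, 0.276, 1.505, -0, 1.361, -0.121], TCP at [0.251, -0.518, 0.304] pointing down, gripper open.
Joint ranges: [-2.89, 2.89], [-0.75, 2.08], [0.22, 2.7], [-1.18, 4.32], [0.11, 2.71], [-2.7, 2.7]. Speed limits (rad/s): [2.57, 2.57, 3.14, 3.14, 3.14, 3.14].

### API

Orientations are given as a unit quaternion [w, x, y, z].
In Python, from rig import sensors, cams, manip, spotter gives the robot as it stands.
- The arm moves only by the tool drive_tool, never from a script. Its argument "targets" is a list of rows, each a list of 4 numbers: the shift along the world's x, y, z in m, then the turn about the world's z in degrees. In form: [[dx, dy, dz, spin], ...]. A call has exactly 5 rows; each row shifts and turns the commanded pose from where the row before left it; what a row does not reach is not made up. A row lasts 1/8 s, in which the tool goes at most 62.5 mm and 10.7 degrees, less where a joint would pass 70% of its speed; a pose out of reach is approached as far as the arm can. A call is refused whole if a number of a shift passes 0.0625 or a number of a turn 10.7, either way. A call with a gripper value outside its range is refused whole. "jaw" is the finger opening in m, from 0 to 0.0854, set as the call begins (left out, the last holds). The fingers move at their own pace and stop on an object; "force" is the grip in N (left out, the last holds). Time passes only in rows, so rows that do not move let the fingers close, or fill a call up. It gives the time, the measured TCP pose, the force and the opening at its end, in the units of the state.
- sensors.get_state(): the state, without advancing time (a new reading comes with each control period).
- cams.get_image(name): name is "scene" or "side" or "wrist"; returns a dict with "color" (400x640x3 uint8, red, green, blue), "intrinsics" (3x3 intrinsics, pixels), "R" (3x3) and "t" (3): a world point X has camera coordinates R X + t. Camera axes: x right, y down, z forward; pixel columns grow to the right and rows downward; lengths in m; the calibration is good to about 2 mm. A picture is of the moment at which its call begins. There is no depth.
- manip.sign_off(): hands the job in, once; it reports no verdict.
Trained networks look in the newest picture that a camera, given by its name, has taken for a name from the list of things; names that differ only in an ending like _2 or _b are one class to them, and where a whole thing is asked for, a point or a joint stands for the part that bears it (a point fixed in the world has none). Each returns a list of dicts, best first, with "score" (0 to 1); they miss things now and then, are a little off and sometimes report something else, mostly with a low value. They report only what shows in the picture. A call takes as long as a camera call. They do not tell look-alikes from the thing itself.
- spotter.find_in(query, camera): "point" ([x, y, z] in m, in world coordinates, good to about 4 mm: the middle of the surface that is visible of it).
- spotter.landmark_of(query, camera): "point" ([x, y, z] in m, in world coordinates, good to about 4 mm: a listed point, or the origin of a listed thing).
The state is a dict: "clock": time; "qpos": joint angles; "qd": joint speeds; "effort": joint torques, N m; "position": TCP position; "ee_rot": TCP orientation; "contact_force": force on the tool from outside, world axes, zero at the start; "moment": the same for the moment, N m; "width": finger opening in m.
Only numpy, scipy, OpenCV 4.12 (cv2) and the standard library are available. Lean on these libraries where they do the work, as an engineer would, in place of code of your own. Each camera call takes 0.05 s, during which the arm holds its last target. There are 200 camera calls.

## Working session

There is one attempt and no reset: what is moved stays moved. The work goes in short steps, Python scripts to look and compute and a tool call to move; the robot and the scene stay as the last step left them, time stands still between calls to the robot, and variables do not carry over. Pictures are saved under pics/ and viewed, on a budget of 10 in all, crops included, one or two more only if the job needs it, and the job is handed in when it is done.

Besides the shell and the picture viewer there is one more tool, called after "Call:" as a command line: name --pt "numbers of a row" for each row, then --argument value for the rest. drive_tool: Moves the arm, as the interface text tells. Its arguments: {"type":"object","properties":{"targets":{"type":"array","items":{"type":"array","items":{"type":"number"}}},"jaw":{"type":"number"},"force":{"type":"number"}},"required":["targets"]}

```bash
mkdir -p pics; ls
cat > h.py <<'E'
from rig import sensors,cams,manip,spotter
import numpy as np,cv2
from scipy.spatial.transform import Rotation as Rn
def st():
    s=sensors.get_state(); q=s['ee_rot']; R=Rn.from_quat([q[1],q[2],q[3],q[0]]).as_matrix()
    return s,R
def save(n,name):
    im=cams.get_image(n); cv2.imwrite('pics/'+name,im['color'][:,:,::-1]); return im
def px(im,X):
    c=im['R']@np.array(X)+np.array(im['t']); u=im['intrinsics']@c; return (u[:2]/u[2]).round(0)
def ray(im,u,v,z):
    R=np.array(im['R']);o=-R.T@np.array(im['t']); d=R.T@np.linalg.inv(im['intrinsics'])@np.array([u,v,1.]); return o+d*(z-o[2])/d[2]
E
python3 - <<'E'
from h import *
s,R=st(); print(s); print(R.round(3))
a=save('scene','a.png'); b=save('side','b.png')
cv2.imwrite('pics/ab.png',np.vstack([cv2.imread('pics/a.png'),cv2.imread('pics/b.png')])[:, :])
cv2.imwrite('pics/ab.png',cv2.resize(cv2.imread('pics/ab.png'),(480,600)))
for c in ['scene','side']:
  for q in ['sheet','sheet_lip','round_biscuit','square_biscuit','turner_grip','turner_tip','plate','turner','jam_jar','mug','pepper_mill']:
    im=a if c=='scene' else b
    for d in spotter.landmark_of(q,c)[:3]: print(c,q,round(d['score'],2),np.round(d['point'],3),px(im,d['point']))
E
```

```text
pics
{'clock': 0.0, 'qpos': array([-1.24098020e+00,  2.76586148e-01,  1.50616443e+00, -2.84248950e-07,
        1.36069907e+00, -1.20968788e-01]), 'qd': array([ 0.00035614, -0.00024658,  0.00097555, -0.00175649, -0.0024417 ,
       -0.00061063]), 'effort': array([ 7.87373283e-04, -4.16770935e+01, -2.45800585e+01, -1.79304843e-04,
        1.06267192e-02,  6.24667422e-06]), 'position': array([ 0.25038855, -0.51716319,  0.30303217]), 'ee_rot': array([-9.23424700e-04,  9.74706045e-01,  2.23488843e-01, -9.69191552e-05]), 'contact_force': array([-0.1209991 , -0.25619458,  0.99515963]), 'moment': array([0.06212846, 0.00520808, 0.04477529]), 'width': 0.08518318733930826}
[[ 0.9    0.436 -0.001]
 [ 0.436 -0.9    0.002]
 [ 0.    -0.002 -1.   ]]
scene sheet 0.66 [0.601 0.212 0.   ] [269. 286.]
scene sheet_lip 0.86 [0.699 0.228 0.06 ] [232. 259.]
scene round_biscuit 0.66 [0.632 0.159 0.066] [270. 250.]
scene round_biscuit 0.63 [0.415 0.262 0.002] [318. 337.]
scene round_biscuit 0.53 [ 0.444  0.103 -0.002] [344. 284.]
scene square_biscuit 0.72 [0.63  0.282 0.072] [238. 284.]
scene turner_grip 0.91
[... 461 characters left out ...]
 round_biscuit 0.74 [0.779 0.044 0.001] [384. 208.]
side round_biscuit 0.62 [0.632 0.159 0.064] [333. 171.]
side round_biscuit 0.46 [0.442 0.097 0.001] [270. 199.]
side square_biscuit 0.48 [0.63  0.28  0.064] [331. 154.]
side turner_grip 0.7 [ 0.411 -0.363  0.05 ] [234. 289.]
side turner_tip 0.9 [ 0.556 -0.391 -0.003] [303. 317.]
side turner_tip 0.69 [0.601 0.215 0.   ] [323. 181.]
side plate 0.64 [ 0.575 -0.162 -0.002] [314. 251.]
side turner 0.82 [ 0.511 -0.38  -0.001] [282. 312.]
side jam_jar 0.81 [ 0.778  0.044 -0.003] [384. 209.]
side mug 0.83 [ 0.727 -0.265 -0.003] [378. 277.]
side pepper_mill 0.81 [0.77  0.206 0.003] [375. 181.]
side pepper_mill 0.64 [ 0.573 -0.162  0.003] [313. 249.]
```

View pics/a.png

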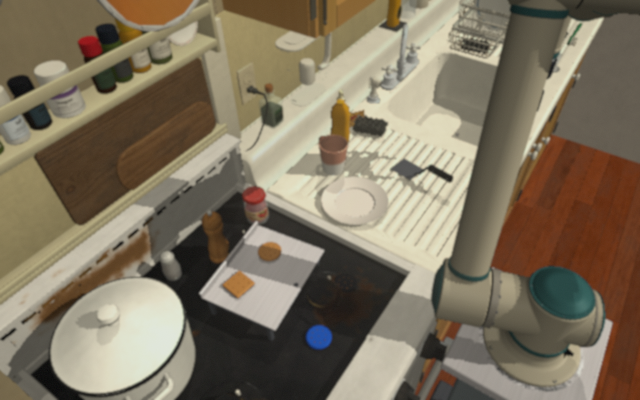

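Run:
```python
import cv2
i=cv2.imread('pics/a.png')[200:360,190:390]; cv2.imwrite('pics/c.png',cv2.resize(i,(750,600),interpolation=cv2.INTER_CUBIC))
```

```text
(no output)
```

View pics/c.png

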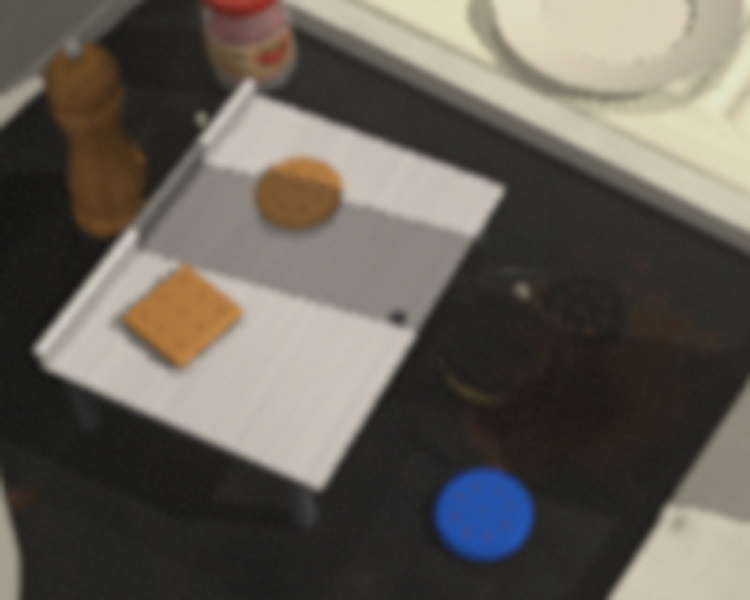

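View pics/b.png

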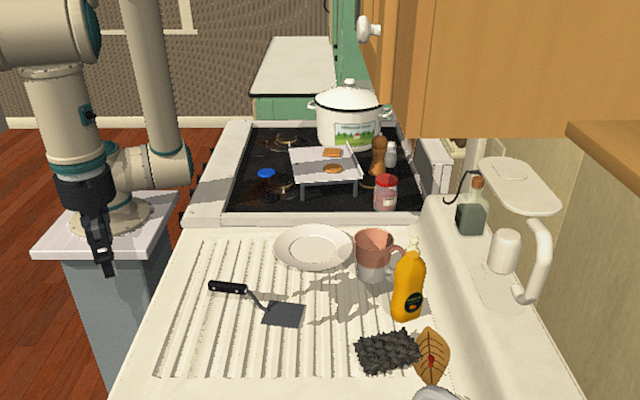

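Candidates for the round biscuit in the scene picture: tan disc on the sheet (270,250), blue disc on the hob (318,337), black disc on the burner (344,284). Only the tan one, with pin-holes and lying on the sheet beside the square one (238,284), fits; the crop confirms it. The turner is at (435,172) with its blade at (408,168), and the plate is at (354,203). I'm moving above the turner handle.

Call:
drive_tool --pt "0.04 0.038 0 -9.4" --pt "0.04 0.039 0 -9.4" --pt "0.04 0.039 -0.02 -9.4" --pt "0.04 0.038 -0.03 -9.3" --pt "0 0 0 0" --jaw 0.0854

```text
clock: 1.82
position: [0.4116, -0.3599, 0.2518]
ee_rot: [-0.002, 0.995, -0.099, -0.002]
contact_force: [-0.9, -0.4, -0.0]
width: 0.0854
```

Run:
```python
from h import *
s,R=st(); print(s['position'],np.degrees(np.arctan2(R[1,0],R[0,0])),s['clock'])
w=save('wrist','w1.png')
for q in ['turner_grip','turner_tip','turner']:
    for d in spotter.landmark_of(q,'wrist')[:2]: print(q,round(d['score'],2),np.round(d['point'],4),px(w,d['point']))
for k in range(3):
  for c in ['scene','side']:
    im=cams.get_image(c)
    for q in ['turner_grip','turner_tip','sheet','sheet_lip']:
      for d in spotter.landmark_of(q,c)[:1]: print(c,q,round(d['score'],2),np.round(d['point'],4))
np.savez('w1.npz',K=w['intrinsics'],R=w['R'],t=w['t'])
```

```text
[ 0.41156597 -0.35992948  0.25181328] -11.388328899007686 1.825
turner_grip 0.94 [ 0.411  -0.3647  0.0548] [331. 198.]
turner_tip 0.95 [ 0.5507 -0.3912  0.003 ] [329.  15.]
turner 0.67 [ 0.5097 -0.3905 -0.0027] [337.  68.]
scene turner_grip 0.65 [ 0.4074 -0.3632  0.052 ]
scene turner_tip 0.76 [ 0.5511 -0.396  -0.0021]
scene sheet 0.78 [0.6042 0.2111 0.0029]
scene sheet_lip 0.83 [0.6967 0.2281 0.0645]
side turner_grip 0.74 [ 0.4063 -0.3641  0.0518]
side turner_tip 0.75 [ 0.5522 -0.3919 -0.0029]
side sheet 0.9 [0.6002 0.216  0.0009]
side sheet_lip 0.87 [0.6943 0.2329 0.0602]
scene turner_grip 0.9 [ 0.4057 -0.3658  0.05  ]
scene turner_tip 0.78 [ 0.5532 -0.3953 -0.0021]
scene sheet 0.75 [ 0.6021  0.2149 -0.0008]
scene sheet_lip 0.79 [0.6975 0.2283 0.0618]
side turner_grip 0.76 [ 0.4102 -0.3647  0.0529]
side turner_tip 0.56 [ 0.5506 -0.3925 -0.001 ]
side sheet 0.67 [6.000e-01 2.182e-01 3.000e-04]
side sheet_lip 0.77 [0.6953 0.2308 0.0594]
scene turner_grip 0.95 [ 0.4066 -0.365   0.0508]
scene turner_tip 0.75 [ 0.5511 -0.3934 -0.0018]
scene sheet 0.94 [6.039e-01 2.158e-01 5.000e-04]
scene sheet_lip 0.9 [0.698  0.2298 0.0643]
side turner_grip 0.62 [ 0.4074 -0.3646  0.0505]
side turner_tip 0.58 [ 0.5502 -0.3927 -0.0036]
side sheet 0.84 [ 0.6007  0.2156 -0.0013]
side sheet_lip 0.88 [0.6982 0.2279 0.0628]
```

View pics/w1.png

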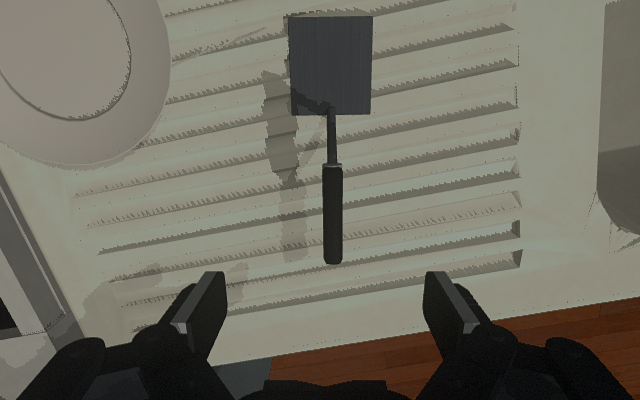

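The wrist picture shows the handle at (332,165–262), running straight up the image between the fingers, with the blade at (330,65). Yaw is aligned, so I'm going down to grasp.

Call:
drive_tool --pt "-0.0035 -0.0045 -0.045 0" --pt "0 0 -0.045 0" --pt "0 0 -0.04 0" --pt "0 0 -0.012 0" --pt "0 0 0 0"

```text
clock: 4.15
position: [0.4069, -0.3684, 0.112]
ee_rot: [-0.0, 0.995, -0.102, -0.0]
contact_force: [-0.2, 0.4, 0.4]
width: 0.0855
```

Call:
drive_tool --pt "0 0 0 0" --pt "0 0 0 0" --pt "0 0 0 0" --pt "0 0 0 0" --pt "0 0 0 0" --jaw 0.0 --force 110

```text
clock: 4.78
position: [0.407, -0.3684, 0.1127]
ee_rot: [0.0, 0.995, -0.102, 0.0]
contact_force: [-0.6, 0.7, 4.8]
width: 0.0139
```

Call:
drive_tool --pt "0 0 0.02 0" --pt "0 0 0.04 0" --pt "0 0 0.04 0" --pt "0 0 0.03 0" --pt "0 0 0 0"

```text
clock: 5.4
position: [0.4074, -0.3691, 0.2438]
ee_rot: [0.002, 0.995, -0.102, 0.002]
contact_force: [-0.1, 0.1, -2.3]
width: 0.0139
```

Run:
```python
from h import *
s,R=st(); print(s['position'],np.degrees(np.arctan2(R[1,0],R[0,0])),s['contact_force'],s['moment'],s['clock'])
for k in range(2):
  for c in ['scene','side','wrist']:
    im=save(c,f'{c}2.png')
    for q in ['turner_grip','turner_tip','turner']:
      for d in spotter.landmark_of(q,c)[:1]: print(c,q,round(d['score'],2),np.round(d['point'],4), R.T@(d['point']-s['position']))
```

```text
[ 0.40743842 -0.36908412  0.24378579] -11.66502562275677 [-0.10655457  0.14356156 -2.25177259] [ 0.05576467  0.10732279 -0.00970164] 5.4
scene turner_grip 0.69 [ 0.406  -0.3713  0.1811] [-0.0011753   0.00226661  0.06268946]
scene turner_tip 0.56 [ 0.5529 -0.3959  0.1303] [ 0.14748976 -0.00350216  0.11398111]
scene turner 0.92 [ 0.5086 -0.3882  0.1265] [ 0.1025351  -0.00209744  0.11763159]
side turner_grip 0.69 [ 0.4069 -0.3661  0.1777] [-0.00135691 -0.00301848  0.06607249]
side turner_tip 0.95 [ 0.5518 -0.3948  0.1217] [ 0.14616063 -0.00438368  0.12257392]
side turner 0.8 [ 0.5117 -0.3846  0.1241] [ 0.10483496 -0.00625732  0.12002659]
wrist turner_grip 0.69 [ 0.4083 -0.3659  0.1785] [-2.35342956e-05 -3.49494465e-03  6.52755703e-02]
wrist turner 0.62 [ 0.5096 -0.389   0.1243] [ 0.10366866 -0.00152299  0.11983728]
scene turner_grip 0.56 [ 0.4043 -0.3697  0.1806] [-0.00316539  0.00104185  0.06317886]
scene turner_tip 0.65 [ 0.5511 -0.3965  0.1242] [ 0.14582737 -0.00256951  0.12007837]
scene turner 0.77 [ 0.5067 -0.3847  0.1255] [ 0.09996327 -0.00514405  0.11861335]
side turner_grip 0.65 [ 0.4071 -0.3711  0.1829] [-0.0001323   0.0018539   0.06089173]
side turner_tip 0.97 [ 0.5506 -0.3986  0.1244] [ 0.14576298 -0.00041118  0.11988484]
side turner 0.79 [ 0.5098 -0.384   0.1276] [ 0.10286489 -0.0064499   0.11651921]
wrist turner_grip 0.86 [ 0.4074 -0.3671  0.1836] [-0.00064485 -0.00212195  0.06017765]
wrist turner 0.79 [ 0.5089 -0.3931  0.1233] [0.10380867 0.00263074 0.12085064]
```

Call:
drive_tool --pt "0 0.03 0 0.7" --pt "0 0.05 0 2" --pt "0 0.055 0 2.5" --pt "0 0.055 0 2.5" --pt "0.002 0.055 0 2.5"

```text
clock: 7.22
position: [0.4086, -0.1217, 0.2423]
ee_rot: [0.0, 1.0, -0.013, 0.0]
contact_force: [1.0, -0.0, -1.6]
width: 0.0139
```

Call:
drive_tool --pt "0 0.055 0 2.5" --pt "0 0.055 0 2.5" --pt "0.002 0.055 0 2.5" --pt "0.002 0.05 0 2" --pt "0 0.033 0 1"

```text
clock: 7.85
position: [0.4126, 0.1269, 0.2424]
ee_rot: [-0.0, 0.997, 0.08, 0.0]
contact_force: [0.1, -0.3, -2.7]
width: 0.014
```

Call:
drive_tool --pt "0 0 -0.02 0" --pt "0 0 -0.015 0" --pt "0 0 -0.01 0" --pt "0 0 0 0" --pt "0 0 0 0"

```text
clock: 8.48
position: [0.4133, 0.1246, 0.1976]
ee_rot: [-0.0, 0.997, 0.078, 0.001]
contact_force: [0.0, 0.0, -1.5]
width: 0.0139
```

```bash
cat > look.py <<'E'
from h import *
import sys
s,R=st(); print(s['position'],np.degrees(np.arctan2(R[1,0],R[0,0])),s['contact_force'],s['moment'],s['clock'])
for c in ['scene','side','wrist']:
    im=save(c,f'{c}{sys.argv[1]}.png')
    for q in sys.argv[2:]:
      for d in spotter.landmark_of(q,c)[:2]: print(c,q,round(d['score'],2),np.round(d['point'],4), (R.T@(d['point']-s['position'])).round(4),px(im,d['point']))
E
python3 look.py 3 turner_tip turner turner_grip sheet_lip round_biscuit square_biscuit
```

```text
[0.41331109 0.1246432  0.19757679] 9.00378975363968 [ 0.00812124  0.04646229 -1.49282433] [-0.00898856  0.12910648 -0.02075912] 8.475
scene turner_tip 0.88 [0.5574 0.1489 0.0822] [ 0.146  -0.0014  0.1155] [296. 257.]
scene turner 0.97 [0.5159 0.1441 0.0822] [ 0.1042 -0.0032  0.1155] [311. 263.]
scene turner 0.45 [ 0.7701  0.2028 -0.0083] [ 0.3644 -0.0214  0.2063] [223. 256.]
scene turner_grip 0.57 [0.4094 0.1261 0.1385] [-0.0037 -0.0021  0.0591] [353. 263.]
scene sheet_lip 0.55 [0.6985 0.2279 0.0602] [ 0.2977 -0.0574  0.1377] [232. 259.]
scene round_biscuit 0.93 [0.4122 0.2601 0.0029] [ 0.0199 -0.134   0.1947] [320. 337.]
scene round_biscuit 0.88 [ 4.421e-01  1.040e-01 -3.000e-04] [0.025  0.0249 0.1979] [345. 285.]
scene square_biscuit 0.67 [0.6296 0.283  0.0672] [ 0.2383 -0.1226  0.1306] [238. 285.]
side turner_tip 0.75 [0.5589 0.1494 0.0812] [ 0.1475 -0.0017  0.1165] [309. 167.]
side turner_tip 0.74 [ 0.7253 -0.2644 -0.0041] [0.247  0.4331 0.202 ] [377. 278.]
side turner 0.63 [0.5179 0.148  0.081 ] [ 0.1068 -0.0067  0.1167] [295. 167.]
side turner_grip 0.96 [0.4152 0.1269 0.1368] [ 0.0021 -0.0019  0.0608] [259. 153.]
side sheet_lip 0.95 [0.6942 0.2301 0.0573] [ 0.2938 -0.0602  0.1406] [352. 162.]
side round_biscuit 0.72 [0.4468 0.1    0.0028] [0.029  0.0296 0.1948] [272. 198.]
side round_biscuit 0.68 [ 0.4104  0.2569 -0.0009] [ 0.0176 -0.1311  0.1985] [265. 175.]
side square_biscuit 0.67 [0.6314 0.2812 0.0638] [ 0.2397 -0.1205  0.134 ] [332. 154.]
wrist turner 0.76 [0.5178 0.1382 0.0799] [0.1052 0.003  0.1178] [329.  40.]
wrist turner_grip 0.9 [0.4131 0.1261 0.1401] [-0.     -0.0015  0.0575] [320. 292.]
wrist round_biscuit 0.68 [0.4405 0.1024 0.0027] [0.0231 0.0262 0.1949] [357. 171.]
```

View pics/wrist3.png

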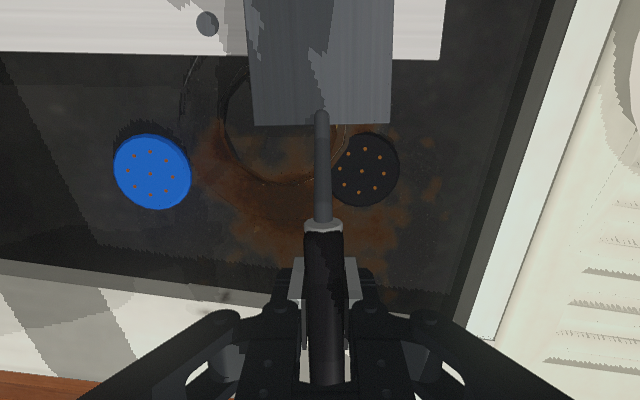

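The wrist picture shows the blade at (320,60) over the sheet's near edge, which runs from (0,50) to (440,60). The sheet is turned about 2° from the blade, and the blue (152,172) and black (366,170) decoys are clear of it. I'll correct the yaw and come down gently until the blade touches.

Call:
drive_tool --pt "0 0.005 -0.004 -1.7" --pt "0 0 -0.005 0" --pt "0 0 -0.003 0" --pt "0 0 -0.001 0" --pt "0 0 0 0"

```text
clock: 10.15
position: [0.4129, 0.1297, 0.184]
ee_rot: [0.0, 0.998, 0.064, -0.0]
contact_force: [0.7, 0.3, -2.0]
width: 0.0136
```

Call:
drive_tool --pt "0 0 -0.001 0" --pt "0 0 0 0" --pt "0 0 -0.001 0" --pt "0 0 0 0" --pt "0 0 0 0"

```text
clock: 10.78
position: [0.4128, 0.1297, 0.1821]
ee_rot: [0.0, 0.998, 0.064, 0.0]
contact_force: [0.2, -0.5, -2.3]
width: 0.0139
```

Call:
drive_tool --pt "0 0 -0.001 0" --pt "0 0 0 0" --pt "0 0 -0.001 0" --pt "0 0 0 0" --pt "0 0 0 0"

```text
clock: 11.4
position: [0.4126, 0.1297, 0.1803]
ee_rot: [0.0, 0.998, 0.064, -0.0]
contact_force: [-3.9, 0.0, 5.9]
width: 0.0138
```

Call:
drive_tool --pt "0.01 0.0013 0.0005 0" --pt "0.012 0.0015 0 0" --pt "0.012 0.0015 0 0" --pt "0.012 0.0015 0 0" --pt "0 0 0 0"

```text
clock: 12.02
position: [0.4594, 0.1356, 0.1808]
ee_rot: [-0.0, 0.998, 0.064, 0.0]
contact_force: [-2.2, -0.3, 4.2]
width: 0.0141
```

Call:
drive_tool --pt "0.01 0.0013 0 0" --pt "0.012 0.0015 0 0" --pt "0.012 0.0015 0 0" --pt "0.012 0.0015 0 0" --pt "0 0 0 0"

```text
clock: 12.65
position: [0.5053, 0.1414, 0.1809]
ee_rot: [0.0, 0.998, 0.064, 0.0]
contact_force: [-2.7, 0.1, 5.8]
width: 0.0139
```

```bash
python3 look.py 4 turner_tip turner turner_grip sheet_lip round_biscuit square_biscuit
python3 - <<'E'
import cv2,numpy as np
a=cv2.imread('pics/scene4.png')[200:330,170:370]; b=cv2.imread('pics/side4.png')[120:220,230:410]
cv2.imwrite('pics/m4.png',np.vstack([cv2.resize(a,(460,299),interpolation=2),cv2.resize(b,(460,256),interpolation=2)]))
E
```

```text
[0.50528357 0.14141939 0.18085225] 7.3316934757547205 [-2.70607703  0.06502449  5.7982173 ] [ 0.01110136  0.34306284 -0.00739261] 12.65
scene turner_tip 0.85 [0.6505 0.1604 0.0674] [ 0.1464 -0.0003  0.1135] [264. 247.]
scene turner 0.67 [0.6095 0.1626 0.0603] [ 0.106  -0.0077  0.1206] [276. 257.]
scene turner 0.27 [0.6501 0.1625 0.0699] [ 0.1463 -0.0024  0.111 ] [263. 247.]
scene turner_grip 0.57 [0.5029 0.141  0.121 ] [-0.0024  0.0001  0.0599] [315. 255.]
scene sheet_lip 0.8 [0.6947 0.2279 0.0633] [ 0.1989 -0.0616  0.1176] [233. 259.]
scene round_biscuit 0.74 [ 0.4436  0.1041 -0.0021] [-0.066   0.0291  0.1829] [344. 285.]
scene round_biscuit 0.71 [0.4146 0.2628 0.0041] [-0.0745 -0.132   0.1767] [318. 337.]
scene square_biscuit 0.57 [0.6307 0.2822 0.0693] [ 0.1423 -0.1236  0.1116] [238. 284.]
side turner_tip 0.58 [0.6473 0.1604 0.0657] [ 0.1433 -0.0007  0.1152] [338. 170.]
side turner_tip 0.57 [0.7705 0.2032 0.004 ] [ 0.2709 -0.0274  0.1769] [376. 181.]
side turner 0.69 [0.6128 0.1608 0.0671] [ 0.1091 -0.0055  0.1138] [327. 169.]
side turner 0.3 [0.5058 0.1415 0.12  ] [ 0.0005 -0.      0.0609] [291. 156.]
side turner_grip 0.63 [0.5056 0.1423 0.1186] [ 0.0004 -0.0008  0.0623] [291. 157.]
side sheet_lip 0.98 [0.697  0.2312 0.0596] [ 0.2016 -0.0646  0.1213] [353. 162.]
side round_biscuit 0.53 [0.4106 0.2601 0.0017] [-0.0788 -0.1298  0.1791] [265. 174.]
side round_biscuit 0.47 [0.6788 0.1625 0.0676] [0.1748 0.0012 0.1133] [348. 169.]
side square_biscuit 0.43 [0.6307 0.2798 0.0631] [ 0.142  -0.1212  0.1178] [331. 154.]
wrist turner 0.95 [0.6105 0.1533 0.0652] [0.1059 0.0016 0.1157] [326.  39.]
wrist turner_grip 0.82 [0.5061 0.1383 0.1182] [0.0004 0.0032 0.0627] [330. 285.]
wrist round_biscuit 0.95 [ 0.4165  0.2618 -0.0012] [-0.0727 -0.1307  0.182 ] [167. 287.]
wrist round_biscuit 0.74 [0.4456 0.1032 0.0031] [-0.0641  0.0303  0.1777] [361. 281.]
```

View pics/m4.png

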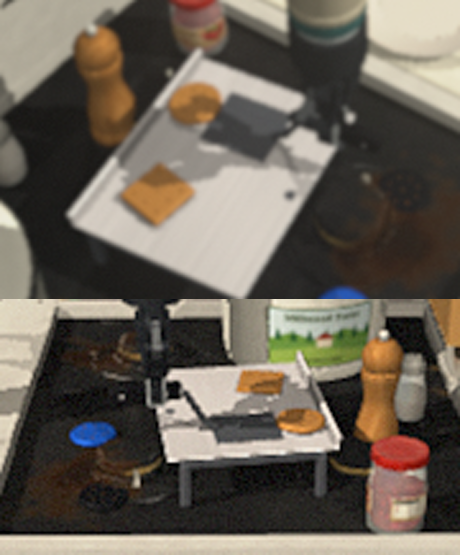

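The biscuit (195,103 in the upper crop) has been pushed up to the lip and is centred ahead of the blade; the square one is untouched. I keep sliding in.

Call:
drive_tool --pt "0.006 0.0008 0 0" --pt "0.006 0.0008 0 0" --pt "0.006 0.0008 0 0" --pt "0.006 0.0008 0 0" --pt "0 0 0 0"

```text
clock: 14.32
position: [0.5257, 0.1442, 0.1809]
ee_rot: [0.0, 0.998, 0.064, -0.004]
contact_force: [-8.9, -0.8, 12.6]
width: 0.0135
```

Call:
drive_tool --pt "0.006 0.0008 0 0" --pt "0.006 0.0008 0 0" --pt "0.004 0.0005 0 0" --pt "0 0 0 0" --pt "0 0 0 0"

```text
clock: 14.95
position: [0.5414, 0.1463, 0.181]
ee_rot: [0.0, 0.998, 0.064, -0.004]
contact_force: [-9.6, -1.3, 13.3]
width: 0.014
```

```bash
python3 look.py 5 turner_tip turner round_biscuit
python3 - <<'E'
import cv2,numpy as np
a=cv2.imread('pics/scene5.png')[210:290,200:320]; b=cv2.imread('pics/side5.png')[130:200,270:390]
cv2.imwrite('pics/m5.png',np.vstack([cv2.resize(a,(480,320),interpolation=2),cv2.resize(b,(480,280),interpolation=2)]))
E
```

```text
[0.54137504 0.14625181 0.18098304] 7.345859387986476 [-9.64139334 -1.31422483 13.25596329] [-0.07242375  1.220274    0.03858591] 14.95
scene turner_tip 0.78 [0.6875 0.1667 0.0645] [ 0.1485 -0.0016  0.1153] [251. 244.]
scene turner 0.84 [0.6433 0.1612 0.0639] [ 0.1039 -0.0018  0.1163] [266. 250.]
scene round_biscuit 0.9 [0.6745 0.1681 0.0669] [ 0.1357 -0.0047  0.113 ] [255. 246.]
scene round_biscuit 0.59 [ 0.4421  0.1061 -0.0013] [-0.1021  0.0271  0.1831] [344. 285.]
side turner_tip 0.62 [0.6848 0.1682 0.066 ] [ 0.146  -0.0035  0.1138] [350. 169.]
side turner 0.97 [0.6444 0.1664 0.0662] [ 0.1057 -0.0068  0.1139] [337. 169.]
side turner 0.61 [0.6766 0.1659 0.069 ] [ 0.1375 -0.0022  0.1109] [347. 168.]
side round_biscuit 0.59 [0.6747 0.1666 0.0719] [ 0.1357 -0.0032  0.108 ] [347. 167.]
side round_biscuit 0.52 [0.4423 0.0984 0.0019] [-0.103   0.0347  0.1799] [270. 198.]
wrist turner 0.92 [0.6443 0.1595 0.0651] [ 0.1047 -0.      0.1151] [323.  42.]
wrist round_biscuit 0.73 [0.4169 0.2604 0.0024] [-0.1074 -0.1292  0.1794] [174. 324.]
```

View pics/m5.png

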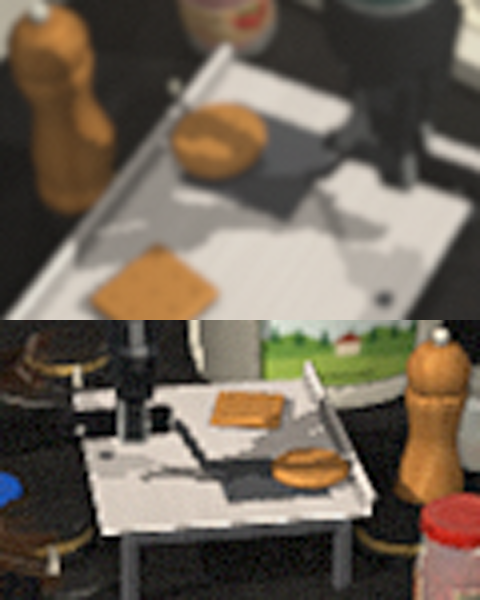

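The biscuit is riding up on the blade against the lip; about 17 mm to go.

Call:
drive_tool --pt "0.006 0.0008 0 0" --pt "0.005 0.0006 0 0" --pt "0.003 0.0004 0 0" --pt "0 0 0 0" --pt "0 0 0 0"

```text
clock: 16.18
position: [0.5554, 0.148, 0.181]
ee_rot: [0.0, 0.998, 0.064, -0.004]
contact_force: [-9.3, -1.9, 12.8]
width: 0.014
```

Call:
drive_tool --pt "0.002 0.0002 0 0" --pt "0 0 0 0" --pt "0.002 0.0003 0 0" --pt "0 0 0 0" --pt "0 0 0 0"

```text
clock: 16.8
position: [0.5593, 0.1485, 0.181]
ee_rot: [0.0, 0.998, 0.064, -0.004]
contact_force: [-9.7, -0.5, 12.9]
width: 0.0142
```

```bash
python3 look.py 6 turner_tip turner round_biscuit|grep -v 'wrist r'
```

```text
[0.55931485 0.14852295 0.18096313] 7.345904195398779 [-9.73490226 -0.54402661 12.90022791] [-0.01925815  1.1637115   0.01070786] 16.8
scene turner_tip 0.85 [0.7018 0.1682 0.0683] [ 0.1447 -0.0013  0.1115] [246. 241.]
scene turner 0.85 [0.6647 0.1666 0.0615] [ 0.1078 -0.0045  0.1186] [258. 248.]
scene round_biscuit 0.86 [4.427e-01 1.067e-01 3.000e-04] [-0.1195  0.0265  0.1816] [344. 285.]
scene round_biscuit 0.78 [0.4138 0.2611 0.0013] [-0.1285 -0.1303  0.1807] [319. 337.]
side turner_tip 0.92 [0.7041 0.171  0.0649] [ 0.1474 -0.0038  0.1149] [356. 168.]
side turner 0.59 [0.6637 0.1693 0.0645] [ 0.1071 -0.0073  0.1156] [343. 169.]
side round_biscuit 0.68 [0.4458 0.0995 0.0008] [-0.1174  0.0341  0.1811] [271. 199.]
side round_biscuit 0.61 [0.6781 0.162  0.0703] [0.1204 0.0018 0.1097] [348. 168.]
```

Call:
drive_tool --pt "0.002 0.0003 0 0" --pt "0 0 0 0" --pt "-0.0005 0 0.002 0" --pt "-0.001 0 0.003 0" --pt "0 0 0.004 0"

```text
clock: 18.02
position: [0.562, 0.149, 0.1883]
ee_rot: [0.0, 0.998, 0.064, -0.002]
contact_force: [-2.3, -0.2, -4.0]
width: 0.0142
```

Call:
drive_tool --pt "0 0 0.006 0" --pt "0 0 0.008 0" --pt "0 0 0.006 0" --pt "0 0 0.003 0" --pt "0 0 0 0"

```text
clock: 18.65
position: [0.5637, 0.1493, 0.2131]
ee_rot: [0.0, 0.998, 0.064, 0.001]
contact_force: [-0.1, 0.1, -2.1]
width: 0.0139
```

```bash
python3 look.py 7 turner_tip turner turner_grip round_biscuit|grep -v 'wrist r'
python3 - <<'E'
import cv2,numpy as np
a=cv2.imread('pics/scene7.png')[190:290,190:340]; b=cv2.imread('pics/side7.png')[120:200,270:390]
cv2.imwrite('pics/m7.png',np.vstack([cv2.resize(a,(480,320),interpolation=2),cv2.resize(b,(480,320),interpolation=2)])[:600])
E
```

```text
[0.56372249 0.14925463 0.21312275] 7.3285895532977925 [-0.06651437  0.08641731 -2.07746613] [-0.04459566  0.21623046 -0.02068354] 18.65
scene turner_tip 0.56 [0.7071 0.1714 0.0956] [ 0.1449 -0.0037  0.1177] [243. 234.]
scene turner 0.79 [0.6667 0.1659 0.094 ] [ 0.1041 -0.0034  0.1193] [256. 240.]
scene turner_grip 0.62 [0.6798 0.1662 0.1012] [ 0.1171 -0.002   0.1121] [252. 236.]
scene turner_grip 0.59 [0.5635 0.147  0.1487] [-0.0006  0.0022  0.0644] [293. 238.]
scene round_biscuit 0.76 [ 0.4401  0.1045 -0.0022] [-0.1286  0.0286  0.2151] [345. 286.]
scene round_biscuit 0.71 [0.6772 0.1672 0.0997] [ 0.1147 -0.0033  0.1136] [253. 237.]
side turner_tip 0.65 [0.705  0.1719 0.0959] [ 0.1428 -0.0045  0.1174] [357. 159.]
side turner 0.88 [0.6686 0.1681 0.0977] [ 0.1063 -0.0053  0.1156] [345. 159.]
side turner_grip 0.7 [0.5636 0.1507 0.1499] [-0.     -0.0015  0.0632] [310. 146.]
side round_biscuit 0.7 [0.6787 0.1642 0.0991] [ 0.1158 -0.0002  0.1142] [348. 159.]
side round_biscuit 0.68 [0.4432 0.0999 0.0035] [-0.1261  0.0336  0.2094] [270. 198.]
wrist turner_grip 0.63 [0.5643 0.1496 0.1525] [ 0.0005 -0.0003  0.0606] [322. 287.]
```

View pics/m7.png

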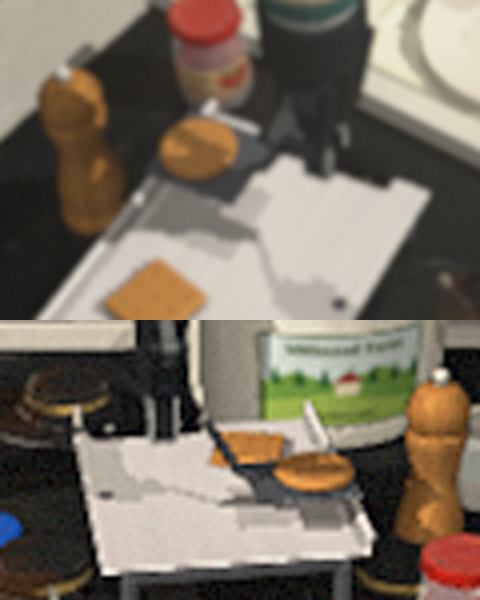

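The biscuit sits wholly on the blade, flat, about 29 mm behind the front edge. I'm carrying it smoothly to the plate.

Call:
drive_tool --pt "-0.004 -0.004 0.004 0" --pt "-0.007 -0.01 0.006 -0.6" --pt "-0.009 -0.016 0.004 -1" --pt "-0.011 -0.022 0 -1.4" --pt "-0.012 -0.028 0 -1.8"

```text
clock: 20.02
position: [0.5193, 0.0679, 0.2271]
ee_rot: [0.0, 1.0, 0.021, 0.0]
contact_force: [-0.5, -0.2, -2.0]
width: 0.0141
```

Call:
drive_tool --pt "-0.012 -0.033 0 -2" --pt "-0.012 -0.035 0 -2" --pt "-0.011 -0.035 0 -2" --pt "-0.009 -0.032 0 -2" --pt "-0.006 -0.026 0 -1.6"

```text
clock: 20.65
position: [0.4688, -0.0936, 0.2271]
ee_rot: [0.0, 0.998, -0.063, 0.0]
contact_force: [-0.6, -1.0, -2.3]
width: 0.014
```

Call:
drive_tool --pt "-0.005 -0.02 0 -1.3" --pt "-0.003 -0.014 -0.003 -1" --pt "-0.003 -0.01 -0.006 -0.6" --pt "0 -0.005 -0.008 0" --pt "0 0 -0.005 0"

```text
clock: 21.28
position: [0.4591, -0.1406, 0.2037]
ee_rot: [-0.0, 0.996, -0.087, -0.001]
contact_force: [-0.3, -0.3, -1.8]
width: 0.0143
```

```bash
python3 look.py 8 turner_tip turner turner_grip round_biscuit plate|grep -v 'wrist r'
python3 - <<'E'
import cv2,numpy as np
a=cv2.imread('pics/scene8.png')[120:260,270:480]; b=cv2.imread('pics/side8.png')[170:310,210:420]
cv2.imwrite('pics/m8.png',np.vstack([cv2.resize(a,(450,300),interpolation=2),cv2.resize(b,(450,300),interpolation=2)])[:600])
E
```

```text
[ 0.45910979 -0.1406175   0.20371074] -9.979003214098821 [-0.3171127  -0.30564851 -1.79114052] [ 0.07431072  0.16647812 -0.00617971] 21.275
scene turner_tip 0.86 [ 0.6036 -0.1633  0.0866] [ 0.1464 -0.0026  0.1169] [347. 176.]
scene turner_tip 0.22 [ 0.7281 -0.2623 -0.0022] [0.2862 0.0733 0.2056] [330. 165.]
scene turner 0.62 [ 0.5624 -0.1552  0.0856] [ 0.1044 -0.0035  0.118 ] [358. 184.]
scene turner 0.4 [ 0.7709  0.2033 -0.0067] [ 0.2477 -0.3926  0.2103] [222. 256.]
scene turner_grip 0.73 [ 0.4561 -0.1428  0.1438] [-0.0025  0.0027  0.0599] [391. 186.]
scene round_biscuit 0.91 [0.4132 0.2607 0.0022] [-0.1145 -0.3872  0.2018] [319. 337.]
scene round_biscuit 0.81 [ 0.4439  0.105  -0.0011] [-0.0573 -0.2392  0.205 ] [344. 285.]
scene plate 0.7 [ 0.5749 -0.1593 -0.0006] [ 0.1175 -0.0016  0.2042] [354. 202.]
scene plate 0.33 [0.7773 0.0427 0.0011] [ 0.2818 -0.2356  0.2024] [258. 216.]
side turner 0.82 [ 0.5655 -0.1545  0.0876] [ 0.1073 -0.0047  0.116 ] [309. 220.]
side turner_grip 0.57 [ 0.4609 -0.1416  0.1419] [0.002  0.0007 0.0618] [266. 198.]
side round_biscuit 0.64 [ 0.5751 -0.1579  0.089 ] [ 0.1174 -0.003   0.1146] [313. 220.]
side plate 0.98 [ 0.5726 -0.1597 -0.004 ] [ 0.1153 -0.0008  0.2076] [313. 251.]
wrist turner_grip 0.91 [ 0.4602 -0.1386  0.1466] [ 0.0008 -0.0021  0.0571] [317. 291.]
```

View pics/m8.png

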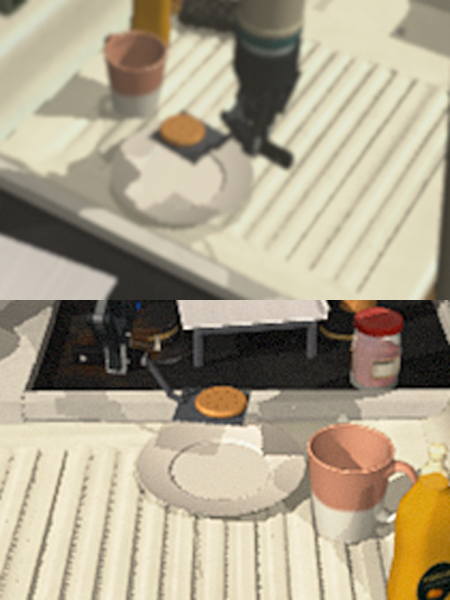

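The biscuit is on the blade, right over the plate's well. I'm lowering into the well and watching the force.

Call:
drive_tool --pt "0 0 -0.008 0" --pt "0 0 -0.016 0" --pt "0 0 -0.022 0" --pt "0 0 -0.018 0" --pt "0 0 -0.01 0"

```text
clock: 22.8
position: [0.4587, -0.1405, 0.1293]
ee_rot: [-0.0, 0.996, -0.087, -0.001]
contact_force: [-0.5, 0.3, -2.0]
width: 0.0141
```

Call:
drive_tool --pt "0 0 -0.004 0" --pt "0 0 0 0" --pt "0 0 -0.001 0" --pt "0 0 0 0" --pt "0 0 0 0"

```text
clock: 23.42
position: [0.4595, -0.1408, 0.1259]
ee_rot: [0.0, 0.996, -0.087, 0.0]
contact_force: [-0.0, -0.2, -2.1]
width: 0.0137
```

Call:
drive_tool --pt "0 0 -0.001 0" --pt "0 0 0 0" --pt "0 0 -0.001 0" --pt "0 0 0 0" --pt "0 0 0 0"

```text
clock: 24.05
position: [0.4593, -0.1408, 0.1235]
ee_rot: [0.0, 0.996, -0.087, -0.0]
contact_force: [-0.1, -0.1, -1.8]
width: 0.014
```

Call:
drive_tool --pt "0 0 -0.001 0" --pt "0 0 0 0" --pt "0 0 -0.001 0" --pt "0 0 0 0" --pt "0 0 0 0"

```text
clock: 24.68
position: [0.4594, -0.1408, 0.1217]
ee_rot: [0.0, 0.996, -0.087, 0.0]
contact_force: [-1.4, -0.6, 1.2]
width: 0.0139
```

Call:
drive_tool --pt "0 0 -0.001 0" --pt "0 0 0 0" --pt "0 0 -0.0005 0" --pt "0 0 0 0" --pt "0 0 0 0"

```text
clock: 25.3
position: [0.4597, -0.141, 0.1201]
ee_rot: [0.0, 0.996, -0.087, 0.0]
contact_force: [1.5, -0.1, -1.6]
width: 0.0141
```

Contact made. I'm now easing the grip to 20 N so the turner can pivot nose-down, and raising the hand a little.

Call:
drive_tool --pt "0 0 0 0" --pt "0 0 0 0" --pt "0 0 0.003 0" --pt "0 0 0.004 0" --pt "0 0 0 0" --force 20

```text
clock: 25.92
position: [0.459, -0.1405, 0.1273]
ee_rot: [-0.0, 0.996, -0.087, -0.0]
contact_force: [-0.2, 0.5, -2.0]
width: 0.0136
```

```bash
python3 look.py 9 turner_tip turner turner_grip round_biscuit |grep -v 'wrist r'
```

```text
[ 0.45899868 -0.14053448  0.12731292] -9.95696886459889 [-0.23388041  0.51639223 -2.02884395] [ 0.02747384  0.1752762  -0.04787767] 25.925
scene turner_tip 0.83 [ 0.6027 -0.1648  0.0101] [ 0.1458 -0.0009  0.1171] [347. 195.]
scene turner 0.62 [ 0.559  -0.1561  0.0099] [ 0.1012 -0.002   0.1174] [358. 203.]
scene turner_grip 0.87 [ 0.4567 -0.1427  0.0655] [-0.0019  0.0025  0.0618] [388. 206.]
scene round_biscuit 0.77 [ 4.150e-01  2.616e-01 -3.000e-04] [-0.1128 -0.3885  0.1277] [319. 337.]
scene round_biscuit 0.76 [ 0.5725 -0.1574  0.0113] [ 0.1148 -0.003   0.116 ] [354. 200.]
side turner_tip 0.75 [ 0.6038 -0.1648  0.0091] [ 0.1469 -0.0011  0.1181] [325. 248.]
side turner 0.63 [ 0.5646 -0.1518  0.0128] [ 0.106  -0.0072  0.1145] [309. 244.]
side turner 0.5 [ 0.5733 -0.1604  0.0135] [ 0.1161 -0.0002  0.1138] [313. 246.]
side turner_grip 0.86 [ 0.4603 -0.1399  0.0683] [ 0.0012 -0.0008  0.059 ] [267. 223.]
side round_biscuit 0.55 [ 0.5745 -0.1615  0.0133] [0.1174 0.0007 0.114 ] [313. 246.]
side round_biscuit 0.2 [ 0.7263 -0.2641 -0.0022] [0.2847 0.0755 0.1294] [378. 277.]
wrist turner_grip 0.97 [ 0.4603 -0.1406  0.0687] [ 0.0013 -0.0002  0.0586] [322. 290.]
```

At 20 N the handle still doesn't pivot. I'll set the blade back down in the well, let go, and regrip shallowly near the handle's end. That gives a longer lever and a smaller contact patch, so the blade can tip.

Call:
drive_tool --pt "0 0 -0.004 0" --pt "0 0 -0.003 0" --pt "0 0 0 0" --pt "0 0 0 0" --pt "0 0 0 0"

```text
clock: 27.3
position: [0.4595, -0.1409, 0.1201]
ee_rot: [0.0, 0.996, -0.087, 0.0]
contact_force: [0.7, -0.3, -2.9]
width: 0.0136
```

Call:
drive_tool --pt "0 0 0 0" --pt "0 0 0 0" --pt "0 0 0 0" --pt "0 0 0.007 0" --pt "0 0 0.007 0" --jaw 0.026

```text
clock: 27.92
position: [0.4594, -0.1408, 0.1347]
ee_rot: [0.0, 0.996, -0.087, 0.0]
contact_force: [0.5, 0.3, -0.4]
width: 0.0256
```

```bash
python3 look.py 10 turner_tip turner turner_grip round_biscuit |grep -v 'wrist r'
python3 - <<'E'
import cv2,numpy as np
a=cv2.imread('pics/wrist10.png'); b=cv2.imread('pics/side10.png')[180:290,210:380]
cv2.imwrite('pics/m10.png',np.vstack([cv2.resize(a,(450,281)),cv2.resize(b,(450,291),interpolation=2)])[:600])
E
```

```text
[ 0.45943179 -0.14081053  0.13467144] -9.972003736338532 [ 0.50414247  0.29307676 -0.43304615] [-0.0145997   0.03368251 -0.02843197] 27.925
scene turner_tip 0.63 [ 0.604  -0.1704  0.0014] [0.1475 0.0041 0.1333] [347. 196.]
scene turner 0.83 [ 5.625e-01 -1.594e-01  5.000e-04] [0.1047 0.0004 0.1342] [357. 204.]
scene turner_grip 0.94 [ 0.4592 -0.1417  0.055 ] [-0.0001  0.0009  0.0797] [387. 208.]
scene round_biscuit 0.81 [0.4127 0.26   0.0023] [-0.1155 -0.3867  0.1323] [320. 337.]
scene round_biscuit 0.63 [ 0.4426  0.1044 -0.0036] [-0.0591 -0.2386  0.1382] [344. 285.]
side turner_tip 0.63 [ 0.6042 -0.1701  0.    ] [0.1476 0.0038 0.1347] [325. 252.]
side turner 0.89 [ 0.5658 -0.1568 -0.    ] [ 0.1075 -0.0027  0.1347] [310. 249.]
side turner_grip 0.64 [ 0.4605 -0.1401  0.0555] [ 0.0009 -0.0009  0.0792] [268. 228.]
side round_biscuit 0.61 [ 0.5791 -0.1633  0.0052] [0.1217 0.0014 0.1295] [315. 249.]
side round_biscuit 0.58 [4.463e-01 9.640e-02 4.000e-04] [-0.0541 -0.2314  0.1342] [271. 199.]
wrist turner_grip 0.73 [ 0.4592 -0.141   0.0583] [-0.0002  0.0002  0.0764] [323. 272.]
```

View pics/m10.png

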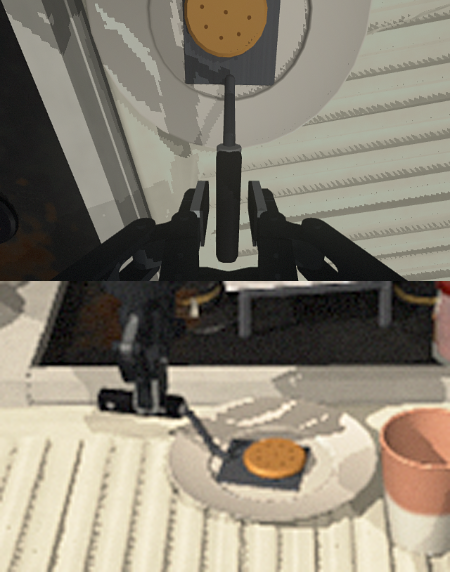

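The wrist view shows the biscuit (227,25) on the blade, flat in the well, with the handle (229,200) standing free. I move back to the handle's end and pinch it lightly.

Call:
drive_tool --pt "-0.013 0.0023 0 0" --pt "-0.018 0.0032 0 0" --pt "-0.018 0.0032 0 0" --pt "-0.002 0.0003 0 0" --pt "0 0 0 0"

```text
clock: 29.3
position: [0.4084, -0.132, 0.1344]
ee_rot: [0.0, 0.996, -0.087, 0.001]
contact_force: [-0.4, -0.4, -0.2]
width: 0.0259
```

Call:
drive_tool --pt "0 0 0 0" --pt "0 0 0 0" --pt "0 0 0 0" --pt "0 0 0 0" --pt "0 0 0 0" --jaw 0.0 --force 20

```text
clock: 29.92
position: [0.4088, -0.1319, 0.1341]
ee_rot: [0.0, 0.996, -0.087, 0.001]
contact_force: [1.8, 0.2, 0.4]
width: 0.0148
```

Call:
drive_tool --pt "0 0 0.004 0" --pt "0.001 0 0.006 0" --pt "0.002 0 0.006 0" --pt "0 0 0 0" --pt "0 0 0 0"

```text
clock: 30.55
position: [0.4109, -0.1316, 0.15]
ee_rot: [-0.0, 0.996, -0.087, -0.0]
contact_force: [0.2, -0.1, -1.4]
width: 0.015
```

```bash
python3 look.py 11 turner_tip turner turner_grip round_biscuit |grep -v 'wrist r'
```

```text
[ 0.41094488 -0.13159511  0.14999019] -9.96498841768774 [ 0.15933526 -0.06723362 -1.41677314] [0.03484441 0.1662216  0.0264296 ] 30.55
scene turner_tip 0.66 [ 0.602  -0.1698  0.0016] [0.1949 0.0046 0.1482] [348. 196.]
scene turner 0.66 [ 0.5565 -0.1564  0.0008] [ 0.1478 -0.0008  0.1491] [359. 205.]
scene turner 0.61 [0.6312 0.2835 0.0658] [ 0.1452 -0.4469  0.0841] [238. 285.]
scene turner_grip 0.55 [ 0.4605 -0.1414  0.0707] [0.0506 0.0011 0.0792] [387. 204.]
scene round_biscuit 0.73 [0.4433 0.1036 0.002 ] [-0.0087 -0.2372  0.148 ] [344. 284.]
scene round_biscuit 0.67 [0.4135 0.2599 0.0016] [-0.0651 -0.386   0.1485] [320. 337.]
side turner_tip 0.71 [ 0.6002  0.2145 -0.0015] [ 0.1266 -0.3736  0.1514] [322. 181.]
side turner_tip 0.6 [ 6.022e-01 -1.663e-01  3.000e-04] [0.1945 0.0011 0.1495] [324. 251.]
side turner 0.94 [ 0.562  -0.154   0.0052] [ 0.1528 -0.0041  0.1447] [308. 247.]
side turner_grip 0.7 [ 0.4638 -0.1405  0.0668] [ 0.0537 -0.0004  0.0831] [269. 224.]
side round_biscuit 0.7 [ 0.5705 -0.1575  0.0074] [ 0.1617 -0.0021  0.1425] [312. 247.]
side round_biscuit 0.66 [ 0.4111  0.258  -0.0019] [-0.0671 -0.3837  0.152 ] [265. 175.]
wrist turner 0.62 [ 0.4635 -0.1423  0.0703] [0.0537 0.0015 0.0796] [326. 159.]
wrist turner_grip 0.6 [ 0.4629 -0.14    0.0736] [ 0.0527 -0.0007  0.0763] [321. 162.]
```

The blade pivots: the front edge stays on the well while the handle rises. I continue tilting.

Call:
drive_tool --pt "0.003 -0.0005 0.007 0" --pt "0.003 -0.0005 0.008 0" --pt "0.004 -0.0007 0.008 0" --pt "0.004 -0.0007 0.006 0" --pt "0 0 0 0"

```text
clock: 31.92
position: [0.426, -0.1344, 0.1797]
ee_rot: [0.0, 0.996, -0.087, 0.001]
contact_force: [0.4, -1.2, -2.0]
width: 0.015
```

```bash
python3 look.py 12 turner_tip turner turner_grip round_biscuit |grep -v 'wrist r'
```

```text
[ 0.42604617 -0.13439281  0.17966869] -9.95919138671962 [ 0.4135509  -1.19077526 -2.04803857] [-0.03504031  0.08930356 -0.05197591] 31.925
scene turner_tip 0.93 [ 5.996e-01 -1.664e-01  4.000e-04] [0.1762 0.0014 0.1795] [348. 197.]
scene turner_tip 0.19 [ 0.5743 -0.1615 -0.0023] [0.1504 0.001  0.1822] [354. 202.]
scene turner 0.92 [ 0.5577 -0.1579  0.0106] [0.1335 0.0003 0.1693] [359. 202.]
scene turner_grip 0.85 [ 0.4732 -0.1444  0.0907] [0.048  0.0017 0.089 ] [384. 197.]
scene round_biscuit 0.97 [0.4133 0.2592 0.0014] [-0.0809 -0.3856  0.1779] [320. 337.]
scene round_biscuit 0.75 [ 0.5745 -0.1562  0.0109] [ 0.1497 -0.0043  0.169 ] [353. 200.]
side turner_tip 0.75 [ 0.6017 -0.1622  0.0031] [ 0.1775 -0.0031  0.1768] [324. 249.]
side turner_tip 0.68 [0.7701 0.2036 0.0032] [ 0.2801 -0.3925  0.1767] [375. 181.]
side turner 0.69 [ 0.5626 -0.1537  0.0101] [ 0.1376 -0.0047  0.1698] [309. 245.]
side turner_grip 0.82 [ 0.4747 -0.142   0.0911] [ 0.0491 -0.001   0.0886] [272. 216.]
side round_biscuit 0.62 [ 0.5749 -0.1571  0.0141] [ 0.1503 -0.0035  0.1658] [313. 245.]
side round_biscuit 0.61 [0.4459 0.0973 0.0036] [-0.0208 -0.2317  0.1759] [271. 198.]
wrist turner_grip 0.58 [ 0.4726 -0.142   0.0942] [ 0.047  -0.0006  0.0855] [322. 168.]
```

Call:
drive_tool --pt "0.002 -0.0004 0.005 0" --pt "0.003 -0.0005 0.005 0" --pt "0.003 -0.0005 0.005 0" --pt "0.003 -0.0005 0.005 0" --pt "0 0 0 0"

```text
clock: 33.3
position: [0.4368, -0.1362, 0.1996]
ee_rot: [0.0, 0.996, -0.087, 0.0]
contact_force: [-0.4, -0.1, -2.6]
width: 0.0149
```

```bash
python3 look.py 13 turner_tip turner turner_grip round_biscuit |grep -v 'wrist r'
python3 - <<'E'
import cv2
cv2.imwrite('pics/m13.png',cv2.resize(cv2.imread('pics/side13.png')[180:290,210:380],(680,440),interpolation=2))
E
```

```text
[ 0.4367674  -0.1362132   0.19955223] -9.961849091414141 [-0.4252394  -0.07873647 -2.57355369] [0.00320824 0.10292531 0.05180347] 33.3
scene turner_tip 0.75 [ 0.5966 -0.1674  0.0052] [0.1626 0.003  0.1945] [349. 197.]
scene turner_tip 0.22 [ 0.4779 -0.1431  0.105 ] [ 0.0416 -0.0004  0.0946] [382. 193.]
scene turner 0.64 [ 0.5586 -0.1557  0.0138] [ 0.1232 -0.002   0.1859] [358. 202.]
scene turner_grip 0.74 [ 0.5757 -0.1584  0.0013] [ 0.1405 -0.0023  0.1984] [353. 202.]
scene turner_grip 0.59 [ 0.4778 -0.145   0.1008] [0.0418 0.0015 0.0988] [383. 193.]
scene round_biscuit 0.88 [0.4141 0.2597 0.0016] [-0.091  -0.3861  0.1977] [319. 337.]
scene round_biscuit 0.76 [ 0.4447  0.1033 -0.0014] [-0.0338 -0.2374  0.2008] [344. 284.]
side turner_tip 0.75 [ 0.5981 -0.1651  0.0011] [0.1637 0.0005 0.1986] [323. 251.]
side turner_tip 0.45 [ 0.5708 -0.1565  0.0131] [ 0.1354 -0.0033  0.1866] [312. 245.]
side turner 0.96 [ 0.5583 -0.1549  0.0186] [ 0.1228 -0.0027  0.1811] [307. 243.]
side turner 0.62 [ 0.5721 -0.1581 -0.0031] [ 0.1369 -0.0019  0.2028] [312. 250.]
side turner_grip 0.78 [ 0.4808 -0.1403  0.1011] [ 0.044  -0.0036  0.0985] [275. 212.]
side round_biscuit 0.58 [ 4.106e-01  2.590e-01 -3.000e-04] [-0.0943 -0.3848  0.1996] [265. 175.]
side round_biscuit 0.53 [ 0.5693 -0.1573  0.0132] [ 0.134  -0.0022  0.1865] [311. 245.]
wrist turner_grip 0.88 [ 0.478  -0.1402  0.1086] [ 0.0412 -0.0032  0.091 ] [316. 179.]
```

View pics/m13.png

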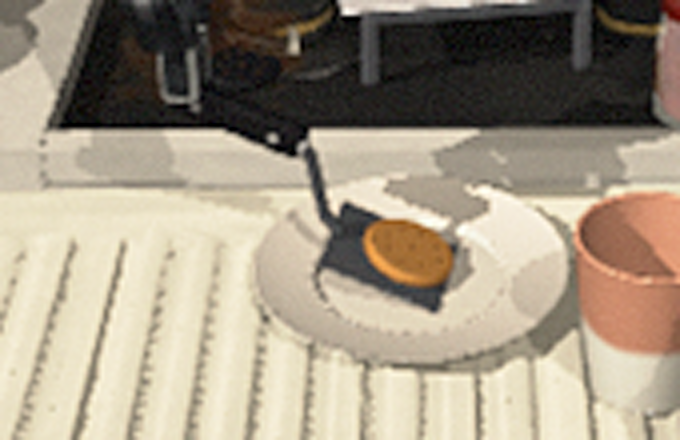

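The blade is tilted about 17° with its front edge on the well, and the biscuit (410,250) is still on it. I go on.

Call:
drive_tool --pt "0.002 -0.0004 0.004 0" --pt "0.002 -0.0003 0.004 0" --pt "0.002 -0.0004 0.004 0" --pt "0 0 0 0" --pt "0 0 0 0"

```text
clock: 34.67
position: [0.4422, -0.1371, 0.211]
ee_rot: [0.0, 0.996, -0.087, -0.0]
contact_force: [0.4, -0.4, -1.4]
width: 0.0148
```

```bash
python3 look.py 14 turner_tip turner turner_grip round_biscuit |grep -v 'wrist r'
```

```text
[ 0.44223906 -0.1371213   0.2110492 ] -9.97085380354976 [ 0.42689041 -0.38857977 -1.39008653] [ 0.05170975  0.1465113  -0.02681754] 34.675
scene turner_tip 0.68 [ 0.5914 -0.1662  0.004 ] [0.152  0.0028 0.207 ] [350. 198.]
scene turner 0.8 [ 0.5541 -0.1564  0.0165] [ 0.1135 -0.0004  0.1945] [359. 202.]
scene turner_grip 0.69 [ 0.4837 -0.1474  0.1121] [0.0426 0.0029 0.0989] [381. 189.]
scene round_biscuit 0.86 [0.4145 0.2613 0.0038] [-0.0963 -0.3876  0.2072] [319. 336.]
scene round_biscuit 0.85 [ 0.4438  0.1023 -0.0008] [-0.0399 -0.2361  0.2118] [344. 284.]
side turner_tip 0.83 [ 0.5936 -0.1622  0.0039] [ 0.1534 -0.0015  0.2071] [321. 249.]
side turner 0.81 [ 0.5558 -0.1505  0.0197] [ 0.1142 -0.0065  0.1913] [306. 241.]
side turner_grip 0.96 [ 0.4857 -0.1444  0.1127] [ 0.0441 -0.0004  0.0983] [276. 209.]
side round_biscuit 0.51 [0.4432 0.098  0.0035] [-0.0397 -0.2317  0.2075] [270. 198.]
side round_biscuit 0.37 [ 0.4131  0.2592 -0.0016] [-0.0973 -0.3853  0.2126] [266. 175.]
wrist turner_grip 0.71 [ 0.4831 -0.1445  0.1135] [0.0415 0.0002 0.0975] [323. 176.]
```

```bash
cat > bc.py <<'E'
import cv2,numpy as np,sys
for n in sys.argv[1:]:
  for c,(x0,y0,x1,y1) in {'scene':(310,160,420,235),'side':(270,220,352,275)}.items():
    i=cv2.imread(f'pics/{c}{n}.png'); h=cv2.cvtColor(i,cv2.COLOR_BGR2HSV)
    m=cv2.inRange(h,(8,110,60),(22,255,255))[y0:y1,x0:x1]; v,u=np.nonzero(m); 
    k,l,s,ce=cv2.connectedComponentsWithStats(m); j=1+np.argmax(s[1:,4]) if k>1 else 0
    print(n,c,s[j],ce[j]+[x0,y0])
E
python3 bc.py 10 12 13 14
```

```text
10 scene [ 34  34  20  15 231] [353.68398268 200.98701299]
10 side [ 32  19  24  16 297] [313.2962963  246.67340067]
12 scene [ 35  34  20  13 195] [354.12307692 200.11282051]
12 side [ 31  16  23  17 299] [312.09698997 243.83277592]
13 scene [ 35  34  20  12 170] [354.7        199.81176471]
13 side [ 31  15  22  17 293] [311.47440273 242.82593857]
14 scene [ 37  35  19  11 150] [355.61333333 199.90666667]
14 side [ 30  14  22  17 286] [310.28321678 241.97902098]
```

Call:
drive_tool --pt "0.003 -0.0005 0.004 0" --pt "0.003 -0.0005 0.004 0" --pt "0.003 -0.0005 0.004 0" --pt "0 0 0 0" --pt "0 0 0 0"

```text
clock: 36.05
position: [0.4513, -0.1387, 0.2231]
ee_rot: [0.0, 0.996, -0.087, 0.0]
contact_force: [-0.2, -0.1, -1.3]
width: 0.0149
```

```bash
python3 look.py 15 turner_tip turner turner_grip |grep -v 'wrist r'; python3 bc.py 15
```

```text
[ 0.45133096 -0.13866302  0.22306313] -9.970872952863417 [-0.19220172 -0.05323531 -1.25513858] [-0.04771093  0.07111918 -0.00814217] 36.05
scene turner_tip 0.74 [ 0.5877 -0.167   0.0032] [0.1392 0.0043 0.2199] [351. 198.]
scene turner 0.58 [ 0.5522 -0.157   0.0209] [0.1025 0.0006 0.2022] [360. 201.]
scene turner_grip 0.67 [ 0.489  -0.1484  0.1204] [0.0388 0.0031 0.1027] [380. 186.]
scene turner_grip 0.67 [0.698  0.2256 0.0613] [ 0.1799 -0.4015  0.1617] [233. 258.]
side turner_tip 0.69 [0.7697 0.2074 0.003 ] [ 0.2536 -0.396   0.22  ] [375. 181.]
side turner_tip 0.59 [ 5.903e-01 -1.600e-01 -3.000e-04] [ 0.1406 -0.0031  0.2234] [320. 250.]
side turner 0.73 [ 0.5515 -0.1522  0.0237] [ 0.101  -0.004   0.1994] [304. 241.]
side turner_grip 0.89 [ 0.4898 -0.1448  0.1211] [ 0.0389 -0.0006  0.102 ] [278. 206.]
wrist turner 0.6 [ 0.5541 -0.1588  0.0232] [0.1047 0.002  0.1999] [326.  60.]
wrist turner_grip 0.98 [ 0.4927 -0.1435  0.123 ] [ 0.0416 -0.0024  0.1001] [318. 175.]
15 scene [ 35  35  19  10 133] [354.19548872 199.46616541]
15 side [ 32  14  22  19 289] [312.4982699  242.92387543]
```

The biscuit has begun to slide over the front edge. I'm drawing the tilted blade back from under it.

Call:
drive_tool --pt "-0.004 0.0007 0.001 0" --pt "-0.006 0.001 0.001 0" --pt "-0.007 0.0012 0.001 0" --pt "-0.008 0.0014 0 0" --pt "0 0 0 0"

```text
clock: 37.28
position: [0.4251, -0.134, 0.2261]
ee_rot: [-0.0, 0.996, -0.087, -0.001]
contact_force: [-2.4, 0.7, 0.2]
width: 0.0152
```

```bash
python3 look.py 16 turner_tip turner round_biscuit plate|grep -v 'wrist r'; python3 bc.py 16;python3 - <<'E'
import cv2
cv2.imwrite('pics/m16.png',cv2.resize(cv2.imread('pics/side16.png')[180:290,210:380],(680,440),interpolation=2))
E
```

```text
[ 0.42509561 -0.13400467  0.22610161] -9.98096062520551 [-2.35766071  0.70056864  0.19852522] [ 0.0814604   0.36073375 -0.03614849] 37.275
scene turner_tip 0.71 [ 0.5553 -0.159   0.0025] [0.1329 0.0021 0.2234] [359. 204.]
scene turner 0.79 [ 0.521  -0.1512  0.0195] [0.0977 0.0003 0.2065] [368. 206.]
scene round_biscuit 0.88 [0.4121 0.2627 0.0028] [-0.0812 -0.3884  0.2234] [319. 338.]
scene round_biscuit 0.68 [ 0.5693 -0.1563  0.0079] [ 0.1462 -0.003   0.218 ] [355. 202.]
scene plate 0.85 [ 0.575  -0.1564 -0.0024] [ 0.1518 -0.0039  0.2283] [353. 203.]
side turner_tip 0.93 [ 0.5615 -0.1587  0.0023] [0.1389 0.0007 0.2236] [308. 249.]
side turner 0.63 [ 0.5248 -0.1482  0.0256] [ 0.1009 -0.0033  0.2004] [294. 239.]
side round_biscuit 0.87 [ 0.5701 -0.158   0.0088] [ 0.1473 -0.0015  0.2171] [312. 247.]
side round_biscuit 0.68 [0.4103 0.2574 0.0013] [-0.0821 -0.3829  0.2249] [265. 175.]
side plate 0.75 [ 0.5716 -0.1604 -0.0011] [0.1492 0.0006 0.227 ] [312. 250.]
wrist turner 0.87 [ 0.5245 -0.1567  0.0235] [0.1021 0.0051 0.2025] [330.  67.]
16 scene [ 35  36  20  13 194] [354.71134021 201.7628866 ]
16 side [ 31  17  23  17 289] [311.80622837 244.94809689]
```

View pics/m16.png

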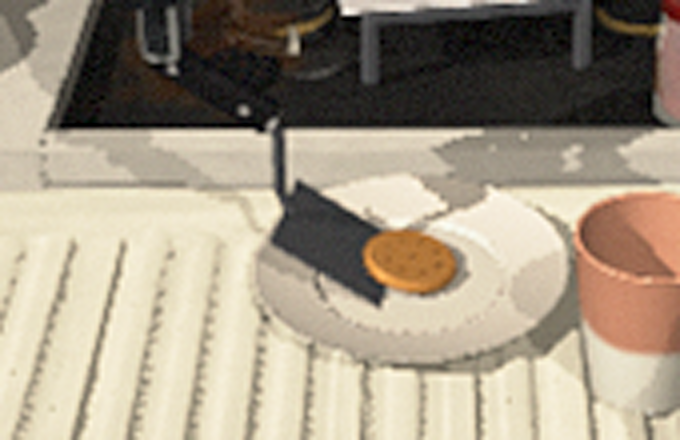

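The biscuit (410,260) lies over the front edge with its far side on the well, in place; the blade is sliding out. I continue.

Call:
drive_tool --pt "-0.005 0.0009 0.001 0" --pt "-0.008 0.0014 0.001 0" --pt "-0.009 0.0016 0.001 0" --pt "-0.009 0.0016 0.001 0" --pt "0 0 0 0"

```text
clock: 38.65
position: [0.3945, -0.1287, 0.2303]
ee_rot: [0.0, 0.996, -0.087, 0.0]
contact_force: [0.1, 0.0, -1.5]
width: 0.0151
```

```bash
python3 look.py 17 turner_tip turner turner_grip round_biscuit plate|grep -v 'wrist r'; python3 bc.py 17;python3 - <<'E'
import cv2
cv2.imwrite('pics/m17.png',cv2.resize(cv2.imread('pics/side17.png')[180:290,210:380],(680,440),interpolation=2))
E
```

```text
[ 0.39451714 -0.12865154  0.23025716] -9.99064656455262 [ 0.14201831  0.03008662 -1.49145802] [ 0.01757869  0.09765362 -0.01838149] 38.65
scene turner_tip 0.61 [ 0.527  -0.1562  0.0062] [0.1352 0.0041 0.2241] [367. 208.]
scene turner 0.67 [ 0.4901 -0.1441  0.025 ] [ 0.0968 -0.0014  0.2053] [377. 211.]
scene turner_grip 0.64 [ 0.4305 -0.1346  0.1302] [ 0.0365 -0.0004  0.1001] [397. 195.]
scene round_biscuit 0.84 [ 4.422e-01  1.028e-01 -2.000e-04] [ 0.0068 -0.2362  0.2304] [345. 284.]
scene round_biscuit 0.63 [0.4141 0.2637 0.0036] [-0.0488 -0.3898  0.2266] [318. 337.]
scene plate 0.72 [ 0.5743 -0.1581 -0.0025] [ 0.1821 -0.0022  0.2328] [354. 203.]
side turner_tip 0.64 [ 0.5264 -0.1521  0.0024] [1.339e-01 2.000e-04 2.279e-01] [294. 247.]
side turner 0.83 [ 0.4936 -0.1465  0.0257] [0.1006 0.0004 0.2046] [281. 239.]
side turner_grip 0.87 [ 0.4331 -0.1354  0.1278] [ 3.920e-02 -1.000e-04  1.025e-01] [255. 202.]
side round_biscuit 0.74 [ 0.5731 -0.1575  0.0037] [ 0.1808 -0.0026  0.2266] [313. 248.]
side round_biscuit 0.67 [4.105e-01 2.574e-01 3.000e-04] [-0.0513 -0.383   0.2299] [265. 175.]
side plate 0.93 [ 0.573  -0.1602 -0.0009] [1.812e-01 1.000e-04 2.312e-01] [313. 250.]
wrist turner_tip 0.73 [ 0.5236 -0.1492  0.0075] [ 0.1307 -0.0022  0.2228] [321.  28.]
wrist turner 0.56 [ 0.4902 -0.1504  0.0257] [0.098  0.0048 0.2046] [330.  72.]
wrist turner_grip 0.9 [ 0.4342 -0.1335  0.1281] [ 0.0399 -0.0021  0.1022] [319. 179.]
17 scene [ 35  36  19  14 205] [354.16585366 202.54146341]
17 side [ 31  19  23  15 267] [311.66292135 246.39325843]
```

View pics/m17.png

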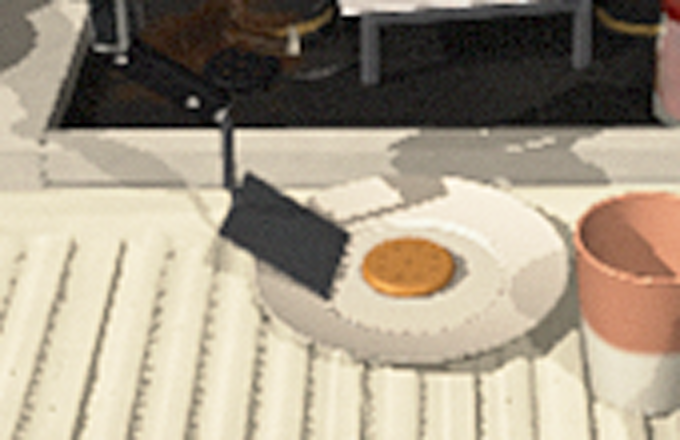

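The biscuit lies flat in the middle of the well (408,267), clear of the blade. I firm up the grip, lift, move to the bare draining board right of the plate and come down to just above it.

Call:
drive_tool --pt "0 0 0 0" --pt "0 0 0 0" --pt "-0.002 0 0.01 0" --pt "-0.002 0 0.025 0" --pt "0 0 0.04 0" --force 110

```text
clock: 40.17
position: [0.3903, -0.1284, 0.3054]
ee_rot: [-0.001, 0.996, -0.087, -0.002]
contact_force: [0.5, 0.3, -2.1]
width: 0.0113
```

Call:
drive_tool --pt "0 -0.02 0.01 0" --pt "0.005 -0.04 0 0" --pt "0.006 -0.045 0 0" --pt "0.006 -0.045 0 0" --pt "0.005 -0.04 0 0"

```text
clock: 40.8
position: [0.4132, -0.3205, 0.3157]
ee_rot: [0.0, 0.996, -0.087, 0.0]
contact_force: [-0.5, -0.5, -2.3]
width: 0.0108
```

Call:
drive_tool --pt "0.002 -0.03 0 0" --pt "0 -0.015 -0.015 0" --pt "0 0 -0.025 0" --pt "0 0 -0.015 0" --pt "0 0 0 0"

```text
clock: 41.42
position: [0.4146, -0.3625, 0.2586]
ee_rot: [-0.001, 0.996, -0.087, -0.001]
contact_force: [-0.3, 0.0, -1.9]
width: 0.0109
```

```bash
python3 look.py 18 turner_tip turner turner_grip round_biscuit plate|grep -v 'wrist r'; python3 bc.py 18
```

```text
[ 0.41464467 -0.3625418   0.25857566] -9.940934833718819 [-0.2971438   0.02627466 -1.9146099 ] [0.01023341 0.20707112 0.01339796] 41.425
scene turner_tip 0.79 [ 0.5445 -0.3868  0.0307] [0.1328 0.002  0.2275] [399. 156.]
scene turner 0.59 [ 0.5068 -0.3747  0.0491] [ 0.0935 -0.0034  0.2092] [409. 158.]
scene turner 0.59 [7.785e-01 4.430e-02 5.000e-04] [ 0.2889 -0.4629  0.2584] [257. 217.]
scene turner_grip 0.91 [ 0.4497 -0.3715  0.1537] [0.0364 0.003  0.1048] [430. 138.]
scene round_biscuit 0.93 [0.4137 0.2644 0.002 ] [-0.1084 -0.6167  0.2584] [318. 338.]
scene round_biscuit 0.73 [4.439e-01 1.017e-01 2.000e-04] [-0.0505 -0.4617  0.2597] [344. 284.]
scene plate 0.56 [ 5.754e-01 -1.597e-01  5.000e-04] [ 0.1241 -0.2269  0.2583] [354. 202.]
side turner_tip 0.6 [ 0.548  -0.3887  0.0323] [0.1366 0.0033 0.2259] [299. 303.]
side turner 0.9 [ 0.511  -0.3768  0.0547] [ 0.098  -0.0021  0.2036] [281. 291.]
side turner_grip 0.89 [ 0.4562 -0.3718  0.1539] [0.0428 0.0022 0.1045] [252. 251.]
side round_biscuit 0.74 [0.4442 0.0965 0.0019] [-0.0494 -0.4566  0.258 ] [271. 199.]
side round_biscuit 0.72 [4.102e-01 2.578e-01 2.000e-04] [-0.1107 -0.6096  0.2602] [265. 175.]
side plate 0.97 [ 0.5725 -0.1611 -0.0007] [ 0.1215 -0.225   0.2595] [313. 250.]
wrist turner_tip 0.79 [ 0.5439 -0.3828  0.036 ] [ 0.1315 -0.0018  0.2222] [319.  28.]
wrist turner 0.69 [ 0.5091 -0.3847  0.0516] [0.0975 0.006  0.2067] [329.  74.]
wrist turner_grip 0.87 [ 0.4541 -0.3712  0.1596] [0.0407 0.002  0.0988] [324. 179.]
18 scene [ 35  36  19  14 202] [354.12376238 202.57425743]
18 side [ 31  19  23  15 269] [311.66171004 246.44237918]
```

Call:
drive_tool --pt "0 0 -0.012 0" --pt "0 0 -0.012 0" --pt "0 0 -0.005 0" --pt "0 0 -0.002 0" --pt "0 0 0 0"

```text
clock: 42.95
position: [0.4154, -0.364, 0.229]
ee_rot: [0.0, 0.996, -0.087, 0.0]
contact_force: [0.7, -0.6, -1.3]
width: 0.011
```

Call:
drive_tool --pt "0 0 -0.002 0" --pt "-0.001 0 -0.003 0" --pt "-0.003 0.0005 -0.006 0" --pt "-0.004 0.0007 -0.008 0" --pt "-0.004 0.0007 -0.008 0" --force 20

```text
clock: 43.58
position: [0.402, -0.3619, 0.2024]
ee_rot: [0.0, 0.996, -0.087, -0.001]
contact_force: [-5.9, 1.4, 7.2]
width: 0.0108
```

Call:
drive_tool --pt "-0.005 0.0009 -0.012 0" --pt "-0.005 0.0009 -0.012 0" --pt "-0.005 0.0009 -0.012 0" --pt "-0.004 0.0007 -0.01 0" --pt "0 0 0 0"

```text
clock: 44.2
position: [0.3842, -0.3587, 0.1555]
ee_rot: [-0.0, 0.996, -0.087, 0.0]
contact_force: [-0.3, -1.6, -0.1]
width: 0.011
```

```bash
python3 look.py 19 turner_tip turner turner_grip |grep -v 'wrist r'
```

```text
[ 0.38418422 -0.3587187   0.15548204] -10.03182615452039 [-0.34828769 -1.57452408 -0.13539741] [-0.30494433 -0.01960453 -0.2697029 ] 44.2
scene turner_tip 0.96 [ 5.744e-01 -3.734e-01 -4.000e-04] [ 0.1898 -0.0187  0.1559] [388. 163.]
scene turner 0.82 [ 0.5324 -0.3671  0.0024] [ 0.1474 -0.0176  0.1531] [399. 168.]
scene turner_grip 0.9 [ 0.4351 -0.3645  0.0699] [ 0.0511 -0.0032  0.0856] [430. 163.]
side turner_tip 0.58 [ 0.5732 -0.3704 -0.0023] [ 0.1881 -0.0214  0.1578] [312. 309.]
side turner_tip 0.52 [ 0.5711 -0.1625 -0.0016] [ 0.1498 -0.2258  0.1571] [312. 251.]
side turner 0.74 [ 0.5364 -0.3654  0.0052] [ 0.151  -0.0199  0.1503] [295. 305.]
side turner_grip 0.8 [ 0.4371 -0.3613  0.0704] [ 0.0525 -0.0067  0.0851] [246. 281.]
wrist turner_grip 0.58 [ 0.437  -0.3601  0.0711] [ 0.0522 -0.0078  0.0844] [306. 160.]
```

Call:
drive_tool --pt "-0.001 0.0003 -0.006 0" --pt "-0.001 0.0003 -0.006 0" --pt "-0.001 0 -0.005 0" --pt "0 0 -0.003 0" --pt "0 0 0 0"

```text
clock: 45.42
position: [0.381, -0.3573, 0.1355]
ee_rot: [-0.001, 0.996, -0.087, -0.001]
contact_force: [-0.4, 1.2, -0.1]
width: 0.0113
```

```bash
python3 look.py 20 turner_tip turner turner_grip |grep -v 'wrist r'
python3 - <<'E'
import cv2
cv2.imwrite('pics/m20.png',cv2.resize(cv2.imread('pics/side20.png')[220:350,190:390],(750,488),interpolation=2))
E
```

```text
[ 0.38099715 -0.35725674  0.13547755] -9.942076651299974 [-0.35978093  1.1571381  -0.09303028] [ 0.30338085 -0.02832229  0.19476103] 45.425
scene turner_tip 0.71 [ 5.778e-01 -3.964e-01 -2.000e-04] [0.2008 0.0048 0.1354] [391. 158.]
scene turner 0.61 [ 0.5405 -0.3862 -0.0036] [0.1623 0.0012 0.1388] [399. 165.]
scene turner_grip 0.88 [ 0.4348 -0.3667  0.0549] [0.0547 0.0001 0.0805] [429. 167.]
scene turner_grip 0.59 [ 0.7269 -0.2596  0.0034] [ 0.324  -0.1557  0.1318] [330. 164.]
side turner_tip 0.56 [ 0.5782 -0.3956 -0.0043] [0.2011 0.0039 0.1395] [314. 319.]
side turner 0.76 [ 0.5386 -0.3854  0.0022] [0.1603 0.0007 0.133 ] [295. 313.]
side turner_grip 0.59 [ 0.4397 -0.3675  0.0554] [0.0597 0.0001 0.08  ] [248. 288.]
wrist turner_grip 0.94 [ 0.434  -0.3685  0.0589] [0.0543 0.002  0.0765] [326. 159.]
```

View pics/m20.png

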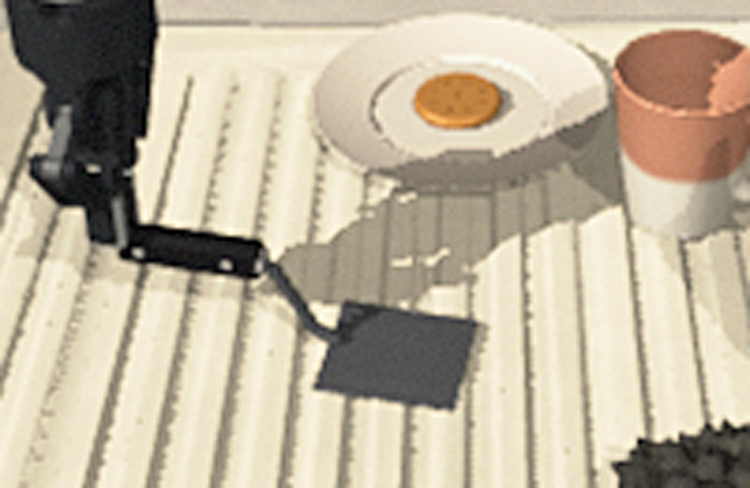

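The turner lies flat on the draining board, blade at (400,355), and the biscuit is flat in the well at (458,100). I let go and back off.

Call:
drive_tool --pt "0 0 0 0" --pt "0 0 0 0" --pt "0 0 0 0" --pt "0 0 0 0" --pt "0 0 0 0" --jaw 0.06

```text
clock: 46.65
position: [0.3814, -0.358, 0.1361]
ee_rot: [0.0, 0.996, -0.087, 0.0]
contact_force: [-0.6, -0.2, -0.4]
width: 0.0599
```

Call:
drive_tool --pt "0 0 0.015 0" --pt "0 0 0.03 0" --pt "0 0 0.04 0" --pt "-0.01 0 0.04 0" --pt "0 0 0 0"

```text
clock: 47.28
position: [0.3721, -0.3594, 0.2656]
ee_rot: [0.003, 0.996, -0.087, 0.003]
contact_force: [-0.2, -0.8, 0.3]
width: 0.06
```

```bash
python3 look.py 21 turner_tip turner turner_grip round_biscuit plate square_biscuit jam_jar mug pepper_mill; python3 bc.py 21
python3 - <<'E'
import cv2,numpy as np
a=cv2.imread('pics/scene21.png')[100:340,180:480];b=cv2.imread('pics/side21.png')[120:350,190:440]
cv2.imwrite('pics/m21.png',np.hstack([cv2.resize(a,(400,320)),cv2.resize(b,(400,320))]))
E
```

```text
[ 0.37208881 -0.35935775  0.26555108] -9.99177949731721 [-0.17754632 -0.78113271  0.29818389] [-0.0353867   0.01098427  0.00921645] 47.275
scene turner_tip 0.74 [ 5.787e-01 -3.983e-01 -5.000e-04] [0.2085 0.0009 0.2674] [391. 158.]
scene turner 0.74 [ 0.7283 -0.2616  0.0028] [ 0.3322 -0.1597  0.2639] [330. 164.]
scene turner 0.62 [ 0.5364 -0.3861 -0.0053] [ 0.1647 -0.0038  0.2719] [400. 166.]
scene round_biscuit 0.83 [4.418e-01 1.046e-01 2.000e-04] [-0.0136 -0.4706  0.2624] [345. 285.]
scene round_biscuit 0.79 [ 5.702e-01 -1.572e-01 -1.000e-04] [ 0.1583 -0.2351  0.2653] [355. 203.]
scene plate 0.79 [ 0.5751 -0.1606 -0.0029] [ 0.1637 -0.2326  0.2681] [354. 203.]
scene plate 0.17 [0.6041 0.2148 0.0025] [ 0.1272 -0.6073  0.2602] [267. 285.]
scene square_biscuit 0.81 [0.6315 0.281  0.0712] [ 0.1431 -0.6768  0.1912] [238. 283.]
scene square_biscuit 0.61 [ 0.4341 -0.3689  0.0532] [ 0.0614 -0.0027  0.2127] [430. 167.]
scene jam_jar 0.57 [7.776e-01 4.380e-02 3.000e-04] [ 0.3277 -0.469   0.2645] [257. 217.]
scene mug 0.6 [ 0.7262 -0.2607  0.0014] [ 0.3299 -0.1602  0.2653] [330. 165.]
scene pep
[... 856 characters left out ...]
re_biscuit 0.52 [0.6308 0.2818 0.0641] [ 0.1422 -0.6775  0.1983] [331. 154.]
side square_biscuit 0.36 [ 6.009e-01  2.139e-01 -3.000e-04] [ 0.1242 -0.6059  0.263 ] [323. 181.]
side jam_jar 0.84 [ 0.774   0.0479 -0.0043] [ 0.3234 -0.4725  0.2691] [382. 208.]
side jam_jar 0.29 [0.77   0.2047 0.0037] [ 0.2923 -0.6261  0.2599] [375. 181.]
side mug 0.74 [ 0.7285 -0.2647 -0.0065] [ 0.3328 -0.1567  0.2733] [379. 279.]
side pepper_mill 0.86 [0.7711 0.2054 0.0043] [ 0.2933 -0.627   0.2593] [376. 181.]
wrist turner_grip 0.74 [ 0.4356 -0.3643  0.054 ] [ 0.062  -0.0074  0.2119] [317. 117.]
21 scene [ 35  36  19  14 204] [354.13235294 202.56372549]
21 side [ 31  19  23  15 268] [311.64179104 246.41791045]
```

View pics/m21.png

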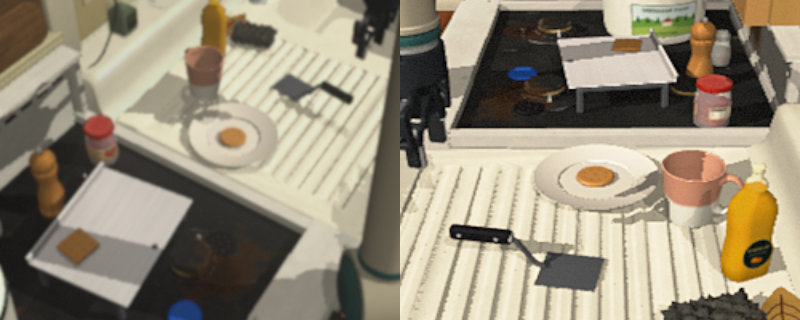

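All is in place: the biscuit in the well (232,137 left; 595,176 right), the turner flat on the board and the bystanders unmoved.

```bash
python3 -c "
from rig import manip
print(manip.sign_off())"
```

```text
the job is handed in; nothing more can be done
None
```

The round biscuit is lying flat and right way up in the plate's well. The job is handed in at about 47 s of the 72 s allowed.

**What I did:** I slid the blade under the biscuit against the sheet's lip and carried it level to the plate. The arm cannot tilt the tool, so I set the blade down in the well and let go. I then pinched the end of the handle lightly and raised it, so the blade pivoted to about 23° with its front edge on the plate. The biscuit slid onto the plate as I drew the blade out. I then laid the turner down on its blade on the draining board.

**Last checks:**
- **Biscuit:** it is at about (0.571, -0.157), within 5 mm of the plate's centre. Its place in the pictures did not change after release.
- **Turner:** it lies flat, with its tip and blade within about 5 mm of the board's height and its grip point at about 53 mm, against 56 mm expected.
- **Other things:** the square biscuit, jar, mug and mill are within about 6 mm of their first readings, which is the measuring noise. The gripper is clear of everything.

**What went wrong on the way:**
- My first try at tipping, easing the grip to 20 N at the normal grip point, did not make the blade pivot. The regrip at the handle's end was the fix.
- The turner turned a few degrees in the pinch while I was putting it down, then came back into line.
- I viewed 14 pictures, over the budget of 10.

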